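# Sort the tested specimens into the lab's trays

## Task

Clear the tested specimens off the bench: the two concrete cores go into the blue tray, the two steel bars into the yellow tray and the pine stick into the red tray, each in a compartment of its own. Stand the cores upright and lay the bars and the stick flat on the tray's floor, and do not knock or shift the glass beaker and the dial gauge.

Things in the scene. Friction and masses are not known exactly. Their poses are not given: they have to be found in the camera images.
- tall_core: Taller grey concrete core, an upright plain cylinder 50 mm in diameter and 80 mm tall, about 0.38 kg. Origin: its centre (40 mm above its underside); z is its axis, up at the start.
- short_core: Shorter grey concrete core, an upright plain cylinder 50 mm in diameter and 55 mm tall, about 0.26 kg. Origin: its centre (27.5 mm above its underside); z is its axis, up at the start.
- rebar: Offcut of dark ribbed reinforcing bar, lying on the table, 100 mm long, 20 mm thick, about 0.25 kg; it rests on slight flats and does not roll by itself. Origin: its centre, 10 mm above the table; x along its length, level.
- square_bar: Offcut of bright square steel bar, lying on the table, 100 mm long, 20 x 20 mm, about 0.31 kg. Origin: its centre, 10 mm above the table; x along its length, level.
- timber: Pale pine test stick, lying on the table, 100 mm long, 30 x 30 mm, about 0.05 kg. Origin: its centre, 15 mm above the table; x along its length, level.
- blue_tray: Blue open steel tray, 150 x 180 x 25 mm (x, y, z), fixed. Walls and floor 4 mm thick. A 4 mm wall of full height along its x axis parts it into two compartments, each 142 mm long (x) and 84 mm wide (y), centred at y = +44 and -44 mm. Origin: centre of its underside, on the table; x and y along its sides, z up. x points away from the robot within 6 degrees. For concrete.
- yellow_tray: Yellow open steel tray, 150 x 180 x 25 mm (x, y, z), fixed. Walls and floor 4 mm thick. A 4 mm wall of full height along its x axis parts it into two compartments, each 142 mm long (x) and 84 mm wide (y), centred at y = +44 and -44 mm. Origin: centre of its underside, on the table; x and y along its sides, z up. x points away from the robot within 6 degrees. For steel.
- red_tray: Red open steel tray, 150 x 180 x 25 mm (x, y, z), fixed. Walls and floor 4 mm thick. A 4 mm wall of full height along its x axis parts it into two compartments, each 142 mm long (x) and 84 mm wide (y), centred at y = +44 and -44 mm. Origin: centre of its underside, on the table; x and y along its sides, z up. x points away from the robot within 6 degrees. For timber; one compartment stays empty.
- beaker: Bystander: empty glass beaker, 66 mm across, 85 mm tall, standing loose beside the trays. Origin: centre of its underside. Leave it alone.
- dial_gauge: Bystander: dial gauge with a round white face on a black 50 x 50 mm foot, 127 mm tall, standing loose beside the trays. Origin: centre of its underside. Leave it alone.

How it is judged:
By the outcome, as a careful person would: the job done as asked, in the order asked, and still so for the second after the job is handed in, with the robot touching nothing.
It also fails if it takes over 128 s, if anything falls off the work surface, if the arm or the gripper's body presses on something with over 40 N, if the wrist force passes 120 N, or if a joint passes its speed limit or range.

## Robot

A 7-joint arm with a two-finger parallel gripper is mounted at the origin on the work surface. World frame = base frame: x ahead of the robot, y to its left, z up, the work surface at z = 0. Lengths are in mm, angles in rad, forces in N, time in s.
With the tool pointing down it reaches from about 425 to 875 mm from the base axis. Payload 8.4 kg.
Tool frame: the origin (TCP) lies at the very end of the fingers, on their centre line; the grasp point (between the pads) lies 19 mm behind it (tcp_to_grasp is the distance from the TCP to the grasp point, in mm); z points along the fingers, y is the line along which they close (so a half turn about z gives the same grasp; the last joint's range is limited). The gripper opens to 87 mm and grips with 3 to 60 N. Pads are 19 mm wide; open, the fingers measure 117 mm over their backs; the gripper's body (75 mm by 190 mm) begins 51 mm behind the grasp point.
Start: joints at [1.05, 0.333, 0.04, 1.465, -0.013, 1.343, -0.059], TCP at [266.087, -593.01, 222.546] pointing down, gripper open.
Joint ranges: [-2.58, 2.58], [-0.38, 2.09], [-1.3, 1.39], [0.25, 2.4], [-1.5, 4.64], [0.08, 2.09], [-2.65, 2.65]. Speed limits (rad/s): [2.22, 2.22, 2.79, 2.79, 3.14, 3.14, 3.14].

## Interface

Orientations are given as a unit quaternion [w, x, y, z].
In Python, from rig import * gives the robot as it stands.
- The arm moves only by the shell command python3 -m jog 'ROWS' [FORCE]. ROWS is a JSON object of lists of equal length, an entry for each row: "hand": the opening, from 0 (shut) to 1 (fully open); "dp": the shift along the world's x, y, z in m, a list of three; "yaw": the turn about the world's z in degrees. A call has 1 to 20 rows; each row is the pose to reach, as a shift and turn from the pose commanded when the call began; what a row does not reach only later rows make up. A row lasts 1/8 s, in which the tool goes at most 62.5 mm and 10.7 degrees, less where a joint would pass 70% of its speed; a pose out of reach is approached as far as the arm can. A call with a gripper value outside its range is refused whole. The fingers move at their own pace and stop on an object; FORCE is the grip in N (left out, the last holds). Time passes only in rows, so rows that repeat a pose let the fingers close. It gives the time, the measured TCP pose, the force, the opening and the grip force at its end, in the units of the state.
- sense(): the state, without advancing time (a new reading comes with each control period).
- camera(name): name is "scene" or "top"; returns the picture (384x512x3 uint8, red, green, blue); there is no depth.
- camera_info(name): a dict with "intrinsics" (3x3 intrinsics, pixels), "world_from_camera" (4x4, takes a point from camera to world coordinates). Camera axes: x right, y down, z forward; pixel columns grow to the right and rows downward; lengths in mm; the calibration is good to about 2 mm. A picture is of the moment at which its call begins. camera_info takes no time and is no camera call.
- job_done(): hands the job in; it is judged then, once.
The state is a dict: "time": time; "joints": joint angles; "dq": joint speeds; "joint_torque": joint torques, N m; "tcp_pos": TCP position; "tool_rot": TCP orientation; "contact_force": force on the tool from outside, world axes, zero at the start; "moment": the same for the moment, N m; "grip_width": finger opening in mm; "grasp_force": force on a finger pad.
Only numpy, scipy, OpenCV 4.12 (cv2) and the standard library are available. Lean on these libraries where they do the work, as an engineer would, in place of code of your own. Each camera call takes 0.05 s, during which the arm holds its last target. There are 200 camera calls.

## Working session

There is one attempt and no reset: what is moved stays moved. The work goes in short steps, Python scripts to look and compute and a shell command to move; the robot and the scene stay as the last step left them, time stands still between calls to the robot, and variables do not carry over. Pictures are saved under pics/ and viewed, at most 14 in all, crops included, and the job is handed in when it is done.

```bash
mkdir -p pics
cat > h.py <<'E'
from rig import *
import numpy as np, cv2
def pt(cam,u,v,z):
    i=camera_info(cam);K=np.array(i["intrinsics"]);T=np.array(i["world_from_camera"])
    d=T[:3,:3]@np.linalg.solve(K,[u,v,1.]);o=T[:3,3]
    return (o+d*(z-o[2])/d[2]).round(1)
def snap(cam,name,crop=None,s=1.5):
    im=camera(cam)[:,:,::-1]
    if crop: x0,y0,x1,y1=crop; im=im[y0:y1,x0:x1]
    cv2.imwrite("pics/"+name,cv2.resize(im,None,fx=s,fy=s,interpolation=cv2.INTER_CUBIC))
E
python3 - <<'E'
from h import *
snap("top","t1.png");snap("scene","s1.png")
s=sense();print(s["time"],s["tcp_pos"],s["tool_rot"],s["grip_width"])
for c in("top","scene"):print(camera_info(c))
E
```

```text
0.1 [ 265.91483803 -592.63939239  221.74778208] [-7.09583130e-04  9.77845950e-01  2.09324518e-01 -2.01925689e-04] 87.01219076813058
{'intrinsics': array([[441.66509675,   0.        , 251.35766619],
       [  0.        , 441.66509675, 198.07513837],
       [  0.        ,   0.        ,   1.        ]]), 'world_from_camera': array([[ 2.81170551e-02, -9.94855425e-01,  9.73247916e-02,
         4.36531068e+02],
       [-9.99603869e-01, -2.81041877e-02,  1.50335206e-03,
        -1.88203502e+01],
       [ 1.23961626e-03, -9.73285080e-02, -9.95251538e-01,
         1.19218071e+03],
       [ 0.00000000e+00,  0.00000000e+00,  0.00000000e+00,
         1.00000000e+00]])}
{'intrinsics': array([[363.50477353,   0.        , 259.65104072],
       [  0.        , 363.50477353, 192.07634609],
       [  0.        ,   0.        ,   1.        ]]), 'world_from_camera': array([[ 5.86892684e-01,  5.68359742e-01, -5.76649097e-01,
         1.17461841e+03],
       [ 8.09615530e-01, -4.19807080e-01,  4.10225194e-01,
        -4.68165288e+02],
       [-8.92588804e-03, -7.07622229e-01, -7.06534578e-01,
         8.48497335e+02],
       [ 0.00000000e+00,  0.00000000e+00,  0.00000000e+00,
         1.00000000e+00]])}
```

View pics/t1.png

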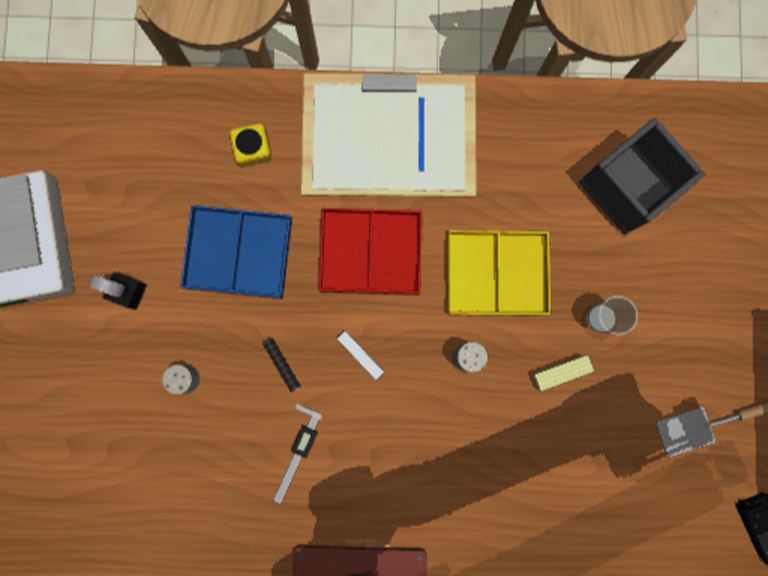

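View pics/s1.png

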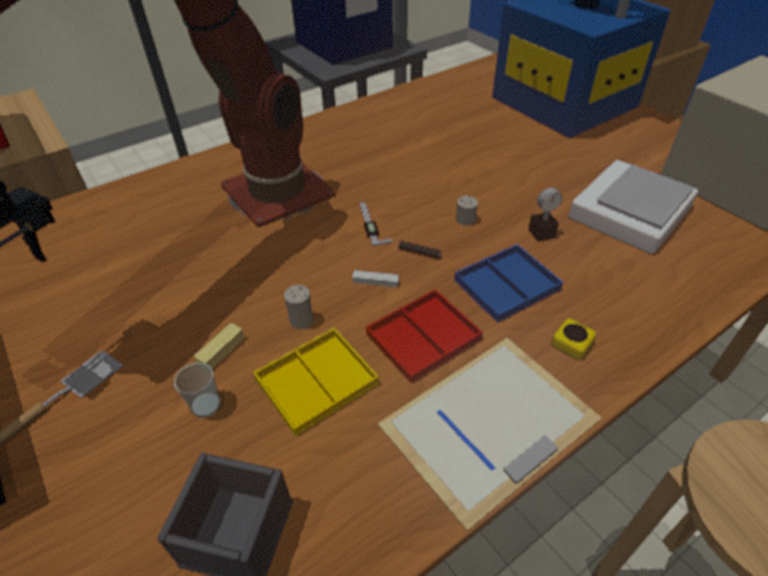

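The top view (×1.5) shows the short core at (178,380), rebar (281,364), square bar (360,355), tall core (472,357) and timber (563,373). It also shows the trays at (237,252), (370,252) and (498,272), the gauge at (125,290) and the beaker at (610,316). I'll enlarge it to read edges.

Run:
```python
from h import *
snap("top","a.png",(55,130,255,270),4);snap("top","b.png",(240,130,440,270),4)
```

```text
(no output)
```

View pics/a.png

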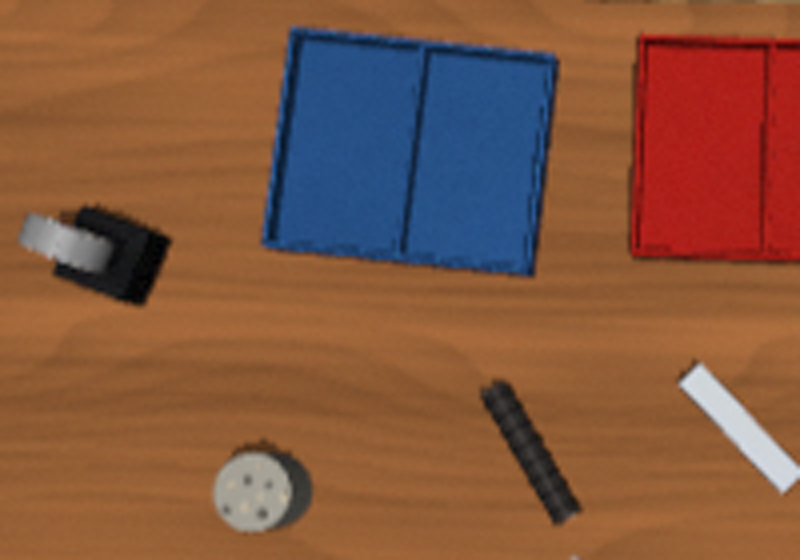

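View pics/b.png

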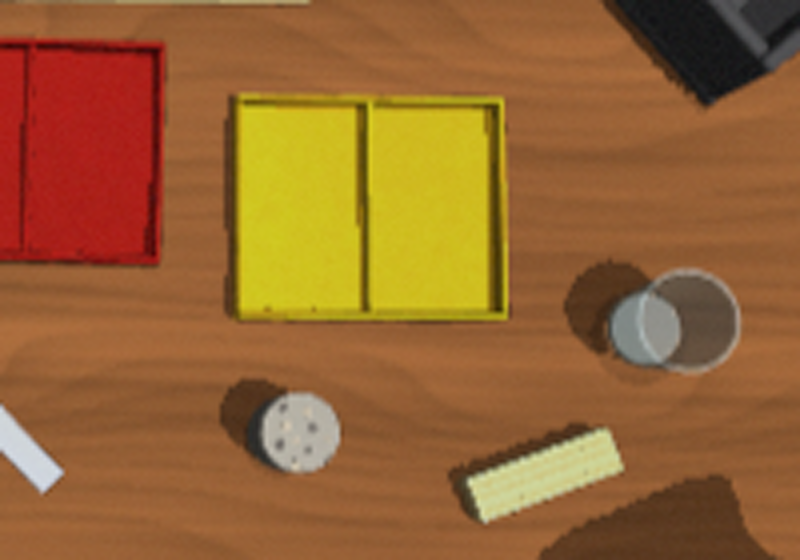

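Crops read: cores' tops at a(252,491) and b(300,432); bar ends and tray corners as coded below.

```bash
cat > m.py <<'E'
from h import *
A=lambda u,v,z:pt("top",55+(u+.5)/4-.5,130+(v+.5)/4-.5,z)
B=lambda u,v,z:pt("top",240+(u+.5)/4-.5,130+(v+.5)/4-.5,z)
def bar(n,p,q):
    d=q-p;print(n,((p+q)/2)[:2].round(1),"len",np.hypot(*d[:2]).round(1),"ang",np.degrees(np.arctan2(d[1],d[0])).round(1)%180)
def tray(n,c): # tl(far left),tr(far right),br,bl
    c=np.array(c)[:,:2];o=c.mean(0);x=(c[0]+c[1]-c[2]-c[3]);a=np.arctan2(x[1],x[0]);y=np.array([-np.sin(a),np.cos(a)])
    print(n,o.round(1),"ang",np.degrees(a).round(1),"left",(o+44*y).round(1),"right",(o-44*y).round(1))
print("short",A(252,491,55),"tall",B(300,432,80))
bar("rebar",A(494,388,20),A(567,515,20));bar("sq",A(690,372,20),B(52,482,20));bar("timber",B(476,501,30),B(615,449,30))
tray("blue",[A(291,29,25),A(557,55,25),A(534,275,25),A(264,246,25)])
tray("red",[A(638,37,25),B(165,43,25),B(160,265,25),A(632,257,25)])
tray("yellow",[B(234,94,25),B(505,98,25),B(508,319,25),B(236,319,25)])
print("beaker",B(688,321,85),"gauge foot ctr",A(103,255,15),"gauge top",A(40,240,115))
E
python3 m.py
```

```text
short [398.7 320.6  55. ] tall [ 450.1 -178.6   80. ]
rebar [428.7 149. ] len 96.9 ang 32.19999999999999
sq [448.7  10.5] len 99.2 ang 44.599999999999994
timber [ 427.2 -346.8] len 97.9 ang 111.8
blue [626.3 236. ] ang -3.7 left [629.1 280. ] right [623.5 192.1]
red [633.6  -2.6] ang 0.3 left [633.4  41.4] right [633.8 -46.6]
yellow [ 601.6 -231.5] ang 1.2 left [ 600.6 -187.5] right [ 602.5 -275.5]
beaker [ 526.4 -420.6   85. ] gauge foot ctr [551.4 441.3  15. ] gauge top [549.8 441.4 115. ]
```

```bash
python3 -m jog '{"hand":[1,1,1,1,1,1,1,1,1,1,1,1,1],"dp":[[0.184,0.414,0],[0.184,0.414,0],[0.184,0.414,0],[0.184,0.414,0],[0.184,0.414,0],[0.184,0.414,0],[0.184,0.414,0],[0.184,0.414,0],[0.184,0.414,0],[0.184,0.414,-0.05],[0.184,0.414,-0.1],[0.184,0.414,-0.1],[0.184,0.414,-0.1]],"yaw":[10,20,30,40,50,60,66,66,66,66,66,66,66]}' 40
python3 -c "
from h import *
snap('scene','c.png',(140,120,340,270),4)"
```

```text
time: 1.82
tcp_pos: [450.6, -180.4, 124.2]
tool_rot: [0.001, 0.707, 0.707, 0.0]
contact_force: [-0.4, -0.6, 0.8]
grip_width: 87.1
grasp_force: 0.0
```

View pics/c.png

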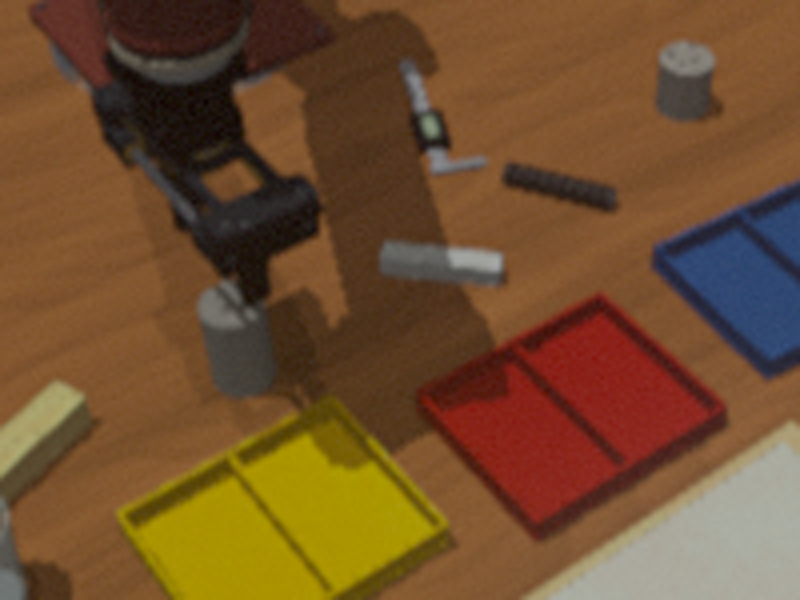

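The gripper hangs above the tall core (crop top centre about (236,302)), with fingers straddling it. I'll descend, grip and lift.

```bash
python3 -c "
from h import *
print(pt('scene',140+236/4,120+302/4,80))"
python3 -m jog '{"hand":[1,1,1,1,1,0,0,0,0,0,0,0,0,0],"dp":[[0,0.001,-0.03],[0,0.001,-0.06],[0,0.001,-0.08],[0,0.001,-0.092],[0,0.001,-0.092],[0,0.001,-0.092],[0,0.001,-0.092],[0,0.001,-0.092],[0,0.001,-0.092],[0,0.001,-0.092],[0,0.001,-0.092],[0,0.001,-0.08],[0,0.001,-0.04],[0,0.001,0]],"yaw":[0,0,0,0,0,0,0,0,0,0,0,0,0,0]}' 40
```

```text
[ 452.  -175.3   80. ]
time: 3.62
tcp_pos: [449.5, -177.6, 123.7]
tool_rot: [-0.001, 0.706, 0.708, -0.0]
contact_force: [0.5, -0.4, -4.4]
grip_width: 49.5
grasp_force: 40.0
```

```bash
python3 -m jog '{"hand":[0,0,0,0,0,0,0,0,0,0,0,0,0,0,0,0],"dp":[[0.02,0.04,0.01],[0.05,0.10,0.01],[0.075,0.16,0.01],[0.1,0.22,0.01],[0.13,0.28,0.01],[0.155,0.33,0.01],[0.168,0.36,0.01],[0.174,0.37,0],[0.174,0.37,-0.03],[0.174,0.37,-0.055],[0.174,0.37,-0.07],[0.174,0.37,-0.08],[0.174,0.37,-0.085],[0.174,0.37,-0.086],[0.174,0.37,-0.086],[0.174,0.37,-0.086]],"yaw":[0,0,0,0,0,0,0,0,0,0,0,0,0,0,0,0]}' 40
```

```text
time: 5.62
tcp_pos: [624.4, 192.1, 37.1]
tool_rot: [0.0, 0.706, 0.708, 0.0]
contact_force: [0.1, -0.4, -3.8]
grip_width: 49.4
grasp_force: 40.0
```

```bash
python3 -m jog '{"hand":[0,0,0],"dp":[[0,0,-0.0007],[0,0,-0.0014],[0,0,-0.0014]],"yaw":[0,0,0]}' 40
```

```text
time: 6.0
tcp_pos: [624.0, 192.0, 35.1]
tool_rot: [-0.0, 0.706, 0.708, -0.0]
contact_force: [0.1, -0.1, -4.0]
grip_width: 49.6
grasp_force: 40.0
```

```bash
python3 -m jog '{"hand":[0,0,0,0],"dp":[[0,0,-0.0007],[0,0,-0.0014],[0,0,-0.0014],[0,0,-0.0014]],"yaw":[0,0,0,0]}' 40
```

```text
time: 6.5
tcp_pos: [624.1, 192.0, 34.7]
tool_rot: [0.0, 0.706, 0.708, 0.0]
contact_force: [-4.0, -1.8, 6.2]
grip_width: 49.4
grasp_force: 40.0
```

```bash
python3 -m jog '{"hand":[1,1,1,1,1,1,1,1,1,1,1,1,1,1,1,1,1,1,1,1],"dp":[[0,0,0],[0,0,0],[0,0,0],[0,0,0],[0,0,0.03],[0,0,0.07],[0,0,0.11],[0,0,0.11],[-0.045,0.025,0.11],[-0.09,0.05,0.11],[-0.135,0.077,0.11],[-0.18,0.103,0.11],[-0.21,0.12,0.11],[-0.225,0.129,0.11],[-0.225,0.129,0.07],[-0.225,0.129,0.03],[-0.225,0.129,0.005],[-0.225,0.129,-0.01],[-0.225,0.129,-0.012],[-0.225,0.129,-0.012]],"yaw":[0,0,0,0,0,0,0,0,0,0,0,0,0,0,0,0,0,0,0,0]}' 40
python3 -c "
from h import *
snap('scene','d.png',(260,90,460,230),4)"
```

```text
time: 9.0
tcp_pos: [399.7, 321.3, 22.4]
tool_rot: [0.0, 0.706, 0.708, 0.0]
contact_force: [0.3, 0.4, 0.1]
grip_width: 87.3
grasp_force: 0.0
```

View pics/d.png

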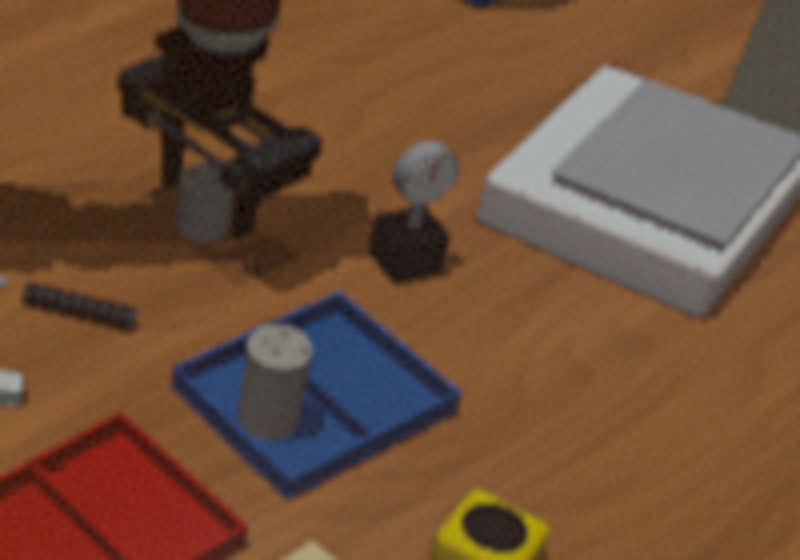

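Tall core stands upright in the right blue compartment (crop (275,385)). The fingers straddle the short core, and the gauge is untouched.

```bash
python3 -m jog '{"hand":[0,0,0,0,0,0,0,0,0,0,0,0,0,0,0,0,0,0,0,0],"dp":[[0,0,0],[0,0,0],[0,0,0],[0,0,0],[0,0,0],[0,0,0],[0,0,0.03],[0,0,0.07],[0.03,-0.005,0.08],[0.08,-0.015,0.08],[0.13,-0.023,0.08],[0.18,-0.032,0.08],[0.22,-0.04,0.08],[0.23,-0.041,0.07],[0.23,-0.041,0.04],[0.23,-0.041,0.02],[0.23,-0.041,0.008],[0.23,-0.041,0.005],[0.23,-0.041,0.0045],[0.23,-0.041,0.0045]],"yaw":[0,0,0,0,0,0,0,0,0,0,0,0,0,0,0,0,0,0,0,0]}' 40
python3 -m jog '{"hand":[0,0,0],"dp":[[0,0,-0.0005],[0,0,-0.001],[0,0,-0.001]],"yaw":[0,0,0]}' 40
```

```text
time: 11.55
tcp_pos: [629.6, 280.3, 27.2]
tool_rot: [0.0, 0.706, 0.708, 0.001]
contact_force: [-0.2, -0.2, -1.8]
grip_width: 49.2
grasp_force: 40.0
time: 11.92
tcp_pos: [629.4, 280.1, 25.9]
tool_rot: [0.0, 0.706, 0.708, 0.0]
contact_force: [-1.1, -0.5, 2.2]
grip_width: 49.1
grasp_force: 40.0
```

```bash
python3 -m jog '{"hand":[0.7,0.7,0.7,0.7,0.7,0.7,0.7,0.7,0.7,0.7,0.7,0.7,0.7,0.7,0.7,0.7],"dp":[[0,0,0],[0,0,0],[0,0,0],[0,0,0.03],[0,0,0.07],[0,0,0.12],[-0.02,-0.01,0.12],[-0.06,-0.04,0.12],[-0.11,-0.07,0.12],[-0.16,-0.1,0.12],[-0.19,-0.12,0.12],[-0.201,-0.131,0.12],[-0.201,-0.131,0.09],[-0.201,-0.131,0.05],[-0.201,-0.131,0.05],[-0.201,-0.131,0.05]],"yaw":[0,0,0,0,0,0,0,-10,-20,-30,-40,-50,-58,-58,-58,-58]}' 40
python3 -c "
from h import *
snap('scene','e.png',(220,90,420,230),4)"
```

```text
time: 13.92
tcp_pos: [428.6, 149.4, 76.4]
tool_rot: [-0.0, 0.961, 0.277, 0.0]
contact_force: [1.6, -0.0, -0.1]
grip_width: 60.7
grasp_force: 0.0
```

View pics/e.png

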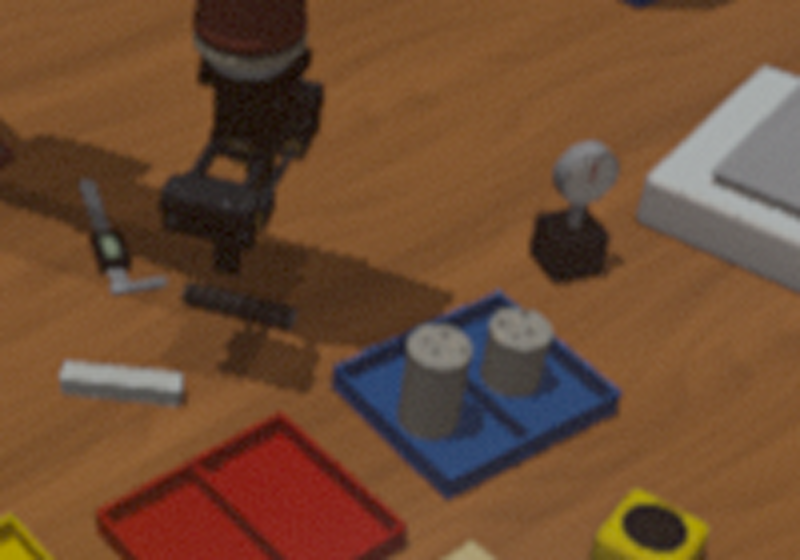

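Both cores stand in separate compartments at (437,380) and (518,350). The gripper is above the rebar with jaws across it. I'll descend and grip.

```bash
python3 -m jog '{"hand":[0.7,0.7,0.7,0.7,0.7,0,0,0,0,0,0,0,0,0,0],"dp":[[0,0,-0.03],[0,0,-0.05],[0,0,-0.065],[0,0,-0.072],[0,0,-0.072],[0,0,-0.072],[0,0,-0.072],[0,0,-0.072],[0,0,-0.072],[0,0,-0.072],[0,0,-0.072],[0,0,-0.072],[0,0,-0.04],[0,0,0],[0,0,0.02]],"yaw":[0,0,0,0,0,0,0,0,0,0,0,0,0,0,0]}' 40
```

```text
time: 15.85
tcp_pos: [428.5, 149.1, 96.8]
tool_rot: [0.0, 0.961, 0.277, 0.001]
contact_force: [0.1, -0.3, -3.0]
grip_width: 21.2
grasp_force: 40.0
```

```bash
python3 -m jog '{"hand":[0,0,0,0,0,0,0,0,0,0,0,0,0,0,0,0],"dp":[[0.02,-0.04,0],[0.045,-0.09,0],[0.07,-0.14,0],[0.1,-0.2,0],[0.13,-0.25,0],[0.155,-0.3,0],[0.17,-0.33,0],[0.172,-0.337,0],[0.172,-0.337,-0.02],[0.172,-0.337,-0.05],[0.172,-0.337,-0.07],[0.172,-0.337,-0.08],[0.172,-0.337,-0.084],[0.172,-0.337,-0.086],[0.172,-0.337,-0.087],[0.172,-0.337,-0.087]],"yaw":[0,-10,-20,-31,-31,-31,-31,-31,-31,-31,-31,-31,-31,-31,-31,-31]}' 40
python3 -c "
from h import *
snap('scene','f.png',(130,170,330,310),4)"
```

```text
time: 17.85
tcp_pos: [600.4, -188.1, 8.7]
tool_rot: [0.0, 1.0, 0.01, 0.0]
contact_force: [0.2, 0.6, -2.7]
grip_width: 20.9
grasp_force: 40.0
```

View pics/f.png

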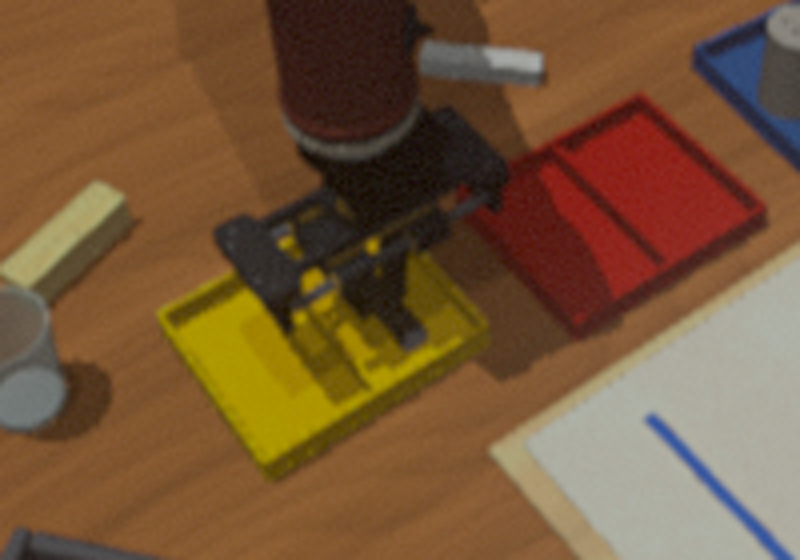

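The rebar is held inside the left yellow compartment, along its length. I'll lower it to contact.

```bash
python3 -m jog '{"hand":[0,0,0,0,0],"dp":[[0,0,-0.0006],[0,0,-0.0012],[0,0,-0.0018],[0,0,-0.0018],[0,0,-0.0018]],"yaw":[0,0,0,0,0]}' 40
```

```text
time: 18.52
tcp_pos: [600.2, -188.1, 7.4]
tool_rot: [0.0, 1.0, 0.01, 0.0]
contact_force: [-4.0, -0.4, 6.9]
grip_width: 21.0
grasp_force: 40.0
```

```bash
python3 -m jog '{"hand":[0.42,0.42,0.42,0.42,0.42,0.42,0.42,0.7,0.7,0.7,0.7,0.7,0.7,0.7,0.7,0.7,0.7,0.7],"dp":[[0,0,0],[0,0,0],[0,0,0],[0,0,0.02],[0,0,0.05],[0,0,0.09],[-0.02,0.025,0.09],[-0.05,0.065,0.09],[-0.08,0.105,0.09],[-0.11,0.145,0.09],[-0.14,0.185,0.09],[-0.152,0.199,0.09],[-0.152,0.199,0.06],[-0.152,0.199,0.03],[-0.152,0.199,0.01],[-0.152,0.199,-0.002],[-0.152,0.199,-0.003],[-0.152,0.199,-0.003]],"yaw":[0,0,0,0,0,0,0,10,20,30,40,43,43,43,43,43,43,43]}' 40
python3 -c "
from h import *
snap('scene','g.png',(130,120,330,270),4)"
```

```text
time: 20.78
tcp_pos: [448.8, 10.9, 4.2]
tool_rot: [0.0, 0.927, 0.376, 0.001]
contact_force: [-0.3, -0.7, -0.3]
grip_width: 60.8
grasp_force: 0.0
```

View pics/g.png

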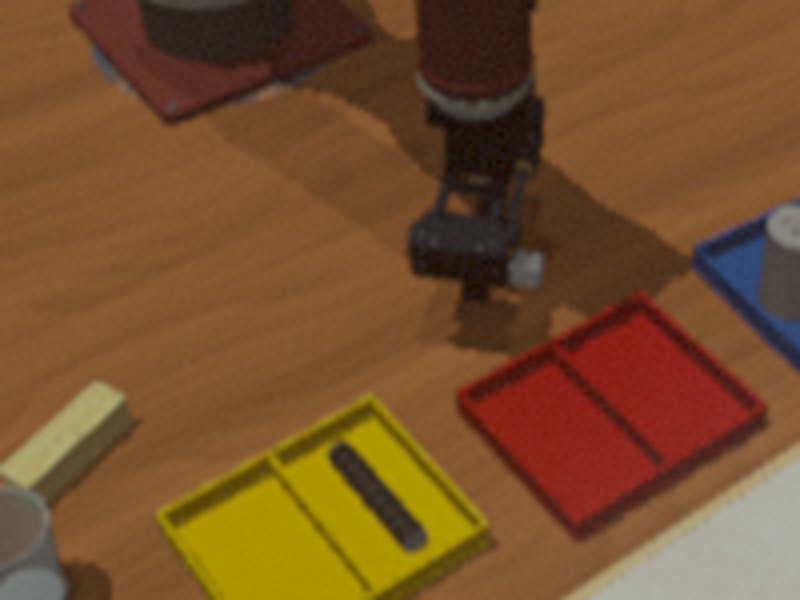

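The rebar lies flat in its compartment (378,495). The jaws are around the square bar.

```bash
python3 -m jog '{"hand":[0,0,0,0,0,0,0,0,0,0,0,0,0,0,0,0],"dp":[[0,0,0],[0,0,0],[0,0,0],[0,0,0],[0,0,0],[0,0,0],[0,0,0.04],[0,0,0.09],[0.025,-0.045,0.09],[0.055,-0.1,0.09],[0.08,-0.15,0.09],[0.11,-0.2,0.09],[0.14,-0.25,0.09],[0.154,-0.286,0.09],[0.154,-0.286,0.09],[0.154,-0.286,0.09]],"yaw":[0,0,0,0,0,0,0,0,-10,-20,-30,-40,-43,-43,-43,-43]}' 40
python3 -m jog '{"hand":[0,0,0,0,0,0,0,0],"dp":[[0,0,-0.03],[0,0,-0.06],[0,0,-0.075],[0,0,-0.082],[0,0,-0.085],[0,0,-0.086],[0,0,-0.087],[0,0,-0.087]],"yaw":[0,0,0,0,0,0,0,0]}' 40
```

```text
time: 22.82
tcp_pos: [601.6, -274.0, 92.5]
tool_rot: [-0.001, 1.0, 0.01, -0.001]
contact_force: [-0.5, 0.3, -2.8]
grip_width: 19.7
grasp_force: 40.0
time: 23.82
tcp_pos: [602.6, -275.2, 7.6]
tool_rot: [0.0, 1.0, 0.01, 0.001]
contact_force: [-2.0, 0.6, 4.6]
grip_width: 19.6
grasp_force: 40.0
```

```bash
python3 -m jog '{"hand":[0.42,0.42,0.42,0.42,0.42,0.42,0.42,0.8,0.8,0.8,0.8,0.8,0.8,0.8,0.8,0.8,0.8,0.8,0.8,0.8],"dp":[[0,0,0],[0,0,0],[0,0,0],[0,0,0.03],[0,0,0.07],[0,0,0.12],[0,0,0.15],[-0.03,-0.012,0.15],[-0.06,-0.024,0.15],[-0.09,-0.036,0.15],[-0.12,-0.05,0.15],[-0.15,-0.06,0.15],[-0.175,-0.0715,0.15],[-0.175,-0.0715,0.15],[-0.175,-0.0715,0.15],[-0.175,-0.0715,0.15],[-0.175,-0.0715,0.15],[-0.175,-0.0715,0.1],[-0.175,-0.0715,0.06],[-0.175,-0.0715,0.06]],"yaw":[0,0,0,0,0,10,20,30,40,50,60,70,80,90,100,110,111,111,111,111]}' 40
python3 -c "
from h import *
snap('scene','i.png',(80,150,280,290),4)"
```

```text
time: 26.32
tcp_pos: [425.2, -345.1, 63.9]
tool_rot: [-0.003, 0.559, 0.829, 0.0]
contact_force: [0.6, 0.2, 0.2]
grip_width: 69.7
grasp_force: 0.0
```

View pics/i.png

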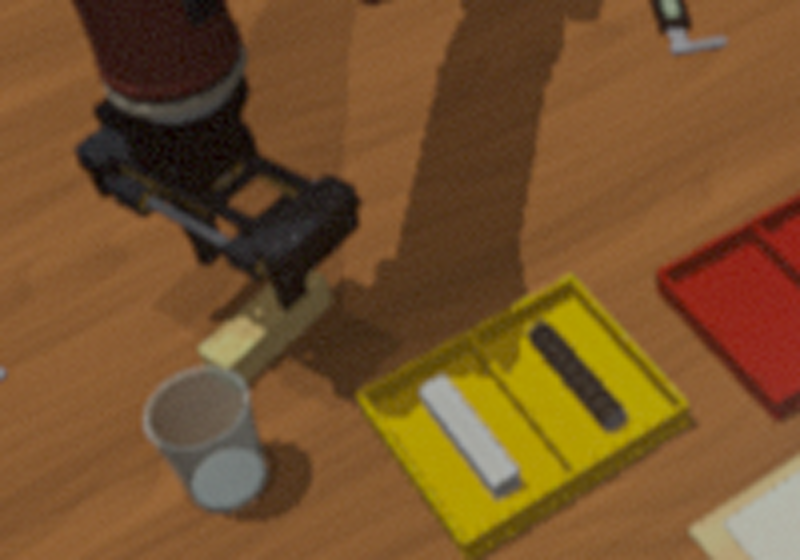

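Both bars lie flat in separate yellow compartments, and the gripper is aligned above the timber. The beaker is clear.

```bash
python3 -m jog '{"hand":[0.8,0.8,0.8,0.8,0.8,0,0,0,0,0,0,0,0,0,0,0],"dp":[[0,0,-0.03],[0,0,-0.05],[0,0,-0.058],[0,0,-0.061],[0,0,-0.061],[0,0,-0.061],[0,0,-0.061],[0,0,-0.061],[0,0,-0.061],[0,0,-0.061],[0,0,-0.061],[0,0,-0.061],[0,0,-0.03],[0,0,0.02],[0,0,0.06],[0,0,0.06]],"yaw":[0,0,0,0,0,0,0,0,0,0,0,0,0,0,0,0]}' 25
```

```text
time: 28.38
tcp_pos: [428.8, -347.7, 129.7]
tool_rot: [0.003, 0.558, 0.83, -0.0]
contact_force: [0.4, 0.5, -1.7]
grip_width: 29.7
grasp_force: 25.0
```

```bash
python3 -m jog '{"hand":[0,0,0,0,0,0,0,0,0,0,0,0,0,0,0,0,0,0],"dp":[[0.03,0.045,0],[0.06,0.09,0],[0.09,0.135,0],[0.12,0.18,0],[0.15,0.22,0],[0.18,0.265,0],[0.206,0.301,0],[0.206,0.301,0],[0.206,0.301,-0.02],[0.206,0.301,-0.05],[0.206,0.301,-0.08],[0.206,0.301,-0.1],[0.206,0.301,-0.11],[0.206,0.301,-0.113],[0.206,0.301,-0.115],[0.206,0.301,-0.116],[0.206,0.301,-0.117],[0.206,0.301,-0.117]],"yaw":[10,20,30,40,50,60,68,68,68,68,68,68,68,68,68,68,68,68]}' 25
```

```text
time: 30.62
tcp_pos: [633.2, -45.6, 9.7]
tool_rot: [0.0, -0.001, 1.0, -0.0]
contact_force: [0.1, -0.4, -0.5]
grip_width: 29.8
grasp_force: 25.0
```

```bash
python3 -m jog '{"hand":[0,0,0,0],"dp":[[0,0,-0.0007],[0,0,-0.0014],[0,0,-0.0014],[0,0,-0.0014]],"yaw":[0,0,0,0]}' 25
```

```text
time: 31.12
tcp_pos: [633.2, -45.5, 9.5]
tool_rot: [0.0, -0.001, 1.0, -0.0]
contact_force: [-5.8, -1.0, 12.6]
grip_width: 29.6
grasp_force: 25.0
```

```bash
python3 -m jog '{"hand":[0,0.5,0.5,0.5,0.5,0.5,0.5,0.5,0.5,0.5,0.5,0.5,0.5,0.5],"dp":[[0,0,0.001],[0,0,0.001],[0,0,0.001],[0,0,0.001],[0,0,0.02],[0,0,0.06],[0,0,0.12],[0,0,0.18],[-0.05,0,0.22],[-0.1,0,0.22],[-0.15,0,0.22],[-0.15,0,0.22],[-0.15,0,0.22],[-0.15,0,0.22]],"yaw":[0,0,0,0,0,0,0,0,0,0,0,0,0,0]}'
python3 -c "
from h import *
snap('top','y.png',(50,120,450,300),2);snap('scene','z.png',(90,90,450,300),2.2)"
```

```text
time: 32.88
tcp_pos: [484.0, -45.2, 228.4]
tool_rot: [0.0, -0.002, 1.0, 0.0]
contact_force: [0.6, -1.2, 0.8]
grip_width: 43.4
grasp_force: 0.0
```

View pics/y.png

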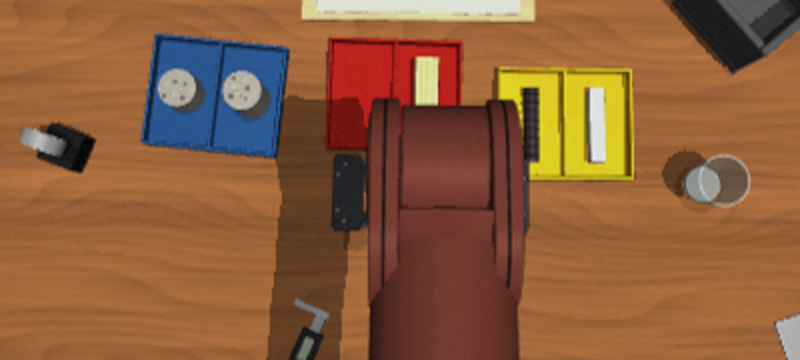

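View pics/z.png

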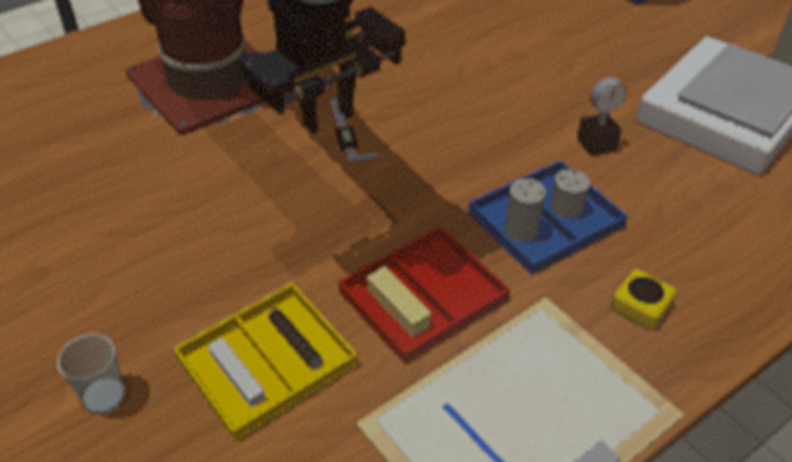

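All five specimens are in place: cores upright in blue at (525,210) and (571,193), bars flat in yellow, and stick flat in red at (398,300). The beaker and gauge are where they were, and the arm is clear.

```bash
python3 -c "
from rig import *
print(job_done())"
```

```text
the job is handed in; nothing more can be done
None
```

The job is handed in: both cores stand upright in the blue tray, both bars lie flat in the yellow tray and the pine stick lies flat in the red tray, each in its own compartment, with the beaker and dial gauge left alone.

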